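Clamp a two-part plaster mould with the ratchet press

TASK

Set the loose plaster half down, without dropping it, upright in the clamp's bed, between the rails, pour-hole side facing the fixed half, and let go. Then take the lever's black handle and pump it in full strokes, gently up to its rubber stops, until the sprung foot presses the halves firmly together, with 20 to 40 N: stop at the first click that squeezes the foot's spring, as one click more would crack the plaster. Leave the lever back at its rear stop, and leave the bowl, jar and brush alone.

Things in the scene. Friction and masses are not known exactly. Their poses are not given: they have to be found in the camera images.
- clamp: Bench clamp fixed to the table, green base plate 360 x 110 x 10 mm spanning x -210..150, y -55..55 mm of its frame. Origin: table level, z up; its x is the direction in which the ram pushes. At the +x end the fixed mould half stands before a steel fence; at the -x end are the ram, the ratchet and the red lever. It may stand shifted and turned.
- bed: The clamp's aluminium bed. Origin: on its floor (12 mm above the table), on the centre line, at clamp x = 45 mm: a good place for the loose half's origin (the fixed half's face is at bed x = +40 to +44 mm, differing from time to time). Axes as the clamp's. Two rails, 14 mm high and 8 mm thick, inner faces at y = -32.5 and +32.5 mm, run from x = -65 to +40 mm.
- ram_line (a point): Point on the ram's line of travel (clamp x -90, y 0, z 38 mm). A toothed ram runs along it, a black foot (50 mm wide, z 18..58 mm) ahead. At the start the foot's face is anywhere from 33 to 54 mm behind the bed origin, tooth phase unknown. Foot spring: 4 N per mm, seen as the yellow rod (20 mm when free) getting shorter. Closing the mould squeezes it 6 to 10 mm.
- half_a: Fixed mould half, off-white plaster, 40 x 60 x 70 mm (x, y, z), bolted to the clamp before the fence (place differs by 4 mm along x). Origin: centre of its underside; axes as the clamp's. Its parting face is its -x side, with half of the dark pour hole at the top edge.
- half_a_face (a point): Centre of the fixed half's parting face (its -x side), 35 mm above the bed floor.
- half_b: Loose mould half, off-white plaster block 45 x 60 x 70 mm (x, y, z), 0.2 to 0.4 kg, standing upright on the table. Origin: centre of its underside, z up. Its parting face is its +x side, with half of the dark pour hole (28 mm wide) at the top edge; in the bed its +x points along the clamp's +x. Grip it across its 60 mm width (y), above the rails; 2.5 mm play to each rail.
- half_b_face (a point): Centre of the loose half's parting face (its +x side), 35 mm above its underside. When the mould is closed it meets half_a_face.
- lever_grip (a point): Point on the axis of the black handle, 115 mm above the table: an upright round post 24 mm thick, z 84 to 142 mm, at the end of the red lever bar (z 72..82 mm). It runs level on a circle of 150 mm radius about the pivot. The driving pawl is 45 mm from the pivot, so ram force = 3.3 x handle force. Free running takes 1 to 3 N at the handle, the closing click 8 to 17 N.
- lever (a joint): Lever angle a, rad: 0 at the rear stop, 0.38 at the front stop (forward = clamp +x). Pivot to handle in the clamp frame: (sin(a-0.19), cos(a-0.19)). Stays where left. A full stroke, stop to stop, moves the ram one 12 mm tooth: the holding pawl clicks 0.06 rad (loaded: only 0.02) before the front stop; the driving pawl drops behind the next tooth 0.04 to 0.1 rad before the rear stop.
- stops: Two black rubber stop posts (10 mm thick, 86 mm tall) on the clamp, one either side of the lever, 90 mm from its pivot. Origin: on the pivot axis at table level (clamp x -140, y -45 mm); axes as the clamp's. A handle force of 24 N gives 40 N on a post.
- bowl: Bystander: terracotta bowl, 84 mm across, 45 mm high. Origin: centre of its underside.
- glaze: Bystander: jar with a blue cap, 64 mm across, 85 mm high. Origin: centre of its underside.
- brush: Bystander: brush lying on the table, 170 mm long along its x. Origin: at its middle, on the underside.
Mind the look-alikes: they are no part of the job. Of the things that look like the half_b, the smallest one is meant.

How it is judged:
On the way, in this order (a step that is already met when the one before it is completed fails the run):
1. the loose half stands upright and released on the bed floor between the rails, its pour-hole side toward the fixed half (x of half_b in the frame of clamp between 0.01 and 0.068 m and y of half_b in the frame of clamp between -0.007 and 0.007 m and z of half_b in the frame of clamp below 0.015 m and angle between half_b's own z axis and vertical below 0.08 rad and angle between the x axis of half_b and the x axis of clamp, either way round below 0.15 rad and x of half_a_face in the frame of half_b above 0.015 m and contact force between the fingers and half_b below 0.1 N), for 0.2 s.
2. a forward lever stroke presses the loose half against the fixed half (contact force between half_b and half_a above 8 N and value of joint lever above 0.25 rad), for 0.1 s.
At the end, for the whole second after the job is handed in: The loose half stands upright (within 0.06 rad) and still with its parting face on the fixed half's (face centres within 7 mm), held by the ratchet with 14 to 46 N between the halves, and the lever is back within 0.06 rad of its rear stop (contact force between half_b and half_a between 14 and 46 N and value of joint lever below 0.06 rad and distance between half_b_face and half_a_face below 0.007 m and angle between half_b's own z axis and vertical below 0.06 rad and linear speed of half_b below 0.01 m/s); the robot touches nothing.
It fails at once if the halves are pressed together with more than 54 N, which cracks the plaster (contact force between half_b and half_a above 54 N).
It fails at once if the lever is rammed against a stop (more than 40 N on the stop, 24 N at the handle) (contact force between lever and stops above 40 N).
It fails at once if the loose half is dropped (over 0.35 m/s while out of the fingers) (linear speed of half_b above 0.35 m/s and contact force between the fingers and half_b below 0.1 N).
It fails at once if the loose half is tipped over (angle between half_b's own z axis and vertical above 0.6 rad).
It fails at once if the bowl, the jar or the brush is moved more than 25 mm (distance of any of bowl, glaze, brush from where it was at the start of the episode above 0.025 m).
It also fails if it takes over 72 s, if anything falls off the work surface, if the arm or the gripper's body presses on something with over 40 N, if the wrist force passes 120 N, or if a joint passes its speed limit or range.

ROBOT

A 7-joint arm with a two-finger parallel gripper is mounted at the origin on the work surface. World frame = base frame: x ahead of the robot, y to its left, z up, the work surface at z = 0. Lengths are in m, angles in rad, forces in N, time in s.
With the tool pointing down it reaches from about 0.4 to 0.875 m from the base axis. Payload 4.4 kg.
Tool frame: the origin (TCP) lies between the finger pads; the fingertips stand 22 mm ahead of it and the grasp point (between the pads) lies 3 mm ahead of it; z points along the fingers, y is the line along which they close (so a half turn about z gives the same grasp; the last joint's range is limited). The gripper opens to 85 mm and grips with 20 to 120 N. Pads are 22 mm wide; open, the fingers measure 114 mm over their backs; the gripper's body (76 mm by 85 mm) begins 54 mm behind the grasp point. The pads swing forward as they close: fully open they stand 13 mm farther back than shut.
Start: joints at [-1.306, 0.628, 0.038, 1.517, -0.027, 0.996, -0.02], TCP at [0.211, 0.615, 0.253] pointing down, gripper open.
Joint ranges: [-3.06, 3.06], [-0.37, 2.12], [-1.25, 1.32], [0.18, 2.47], [-1.1, 4.24], [0.23, 1.98], [-2.94, 2.94]. Speed limits (rad/s): [2.57, 2.57, 3.14, 3.14, 3.14, 3.14, 3.14].

INTERFACE

Orientations are given as a unit quaternion [x, y, z, w].
In Python, from plant import observe, get_image, job, spotter gives the robot as it stands.
- The arm moves only by the tool step_arm, never from a script. Its argument "targets" is a list of rows, each an object with "translation": the shift along the tool's x, y, z in units of 25 mm (1.0 is 25 mm), a list of three; "spin": the turn about the tool's z in units of 10 degrees (1.0 is 10 degrees); "fingers": the opening, from -1 (shut) to 1 (fully open). In form: [{"translation": [x, y, z], "spin": spin, "fingers": fingers}, ...]. A call has 1 to 20 rows; each row shifts and turns the commanded pose from where the row before left it, along the tool's axes as they then stand; what a row does not reach is not made up. A row lasts 1/8 s, in which the tool goes at most 62.5 mm and 10.7 degrees, less where a joint would pass 70% of its speed; a pose out of reach is approached as far as the arm can. A call is refused whole if a number of a shift passes 1 or a number of a turn 1, either way. A call with a gripper value outside its range is refused whole. The fingers move at their own pace and stop on an object; "squeeze" is the grip in N (left out, the last holds). Time passes only in rows, so rows that do not move let the fingers close. It gives the time, the measured TCP pose, the force, the opening and the grip force at its end, in the units of the state.
- observe(): the state, without advancing time (a new reading comes with each control period).
- get_image(name): name is "scene" or "top" or "wrist"; returns a dict with "pixels" (480x640x3 uint8, red, green, blue), "fov_y" (degrees; the focal length in pixels is half the picture's height over the tangent of half this angle, whatever the lens; pixels are square), "cx", "cy" (the principal point, pixels), "xyz" and "rotation" of the camera in the world. Camera axes: x right, y down, z forward; pixel columns grow to the right and rows downward; lengths in m; the calibration is good to about 2 mm. The wrist camera is an equidistant fisheye: a pixel r from the principal point sees the ray r / f radians off the axis. A picture is of the moment at which its call begins. There is no depth.
- job.job_done(): hands the job in; it is judged then, once.
Trained networks look in a picture, given as the dict that the camera call returned (one of the last four; its "shot" number tells which), for a name from the list of things; names that differ only in an ending like _2 or _b are one class to them, and where a whole thing is asked for, a point or a joint stands for the part that bears it (a point fixed in the world has none). Each returns a list of dicts, best first, with "confidence" (0 to 1); they miss things now and then, are a little off and sometimes report something else, mostly with a low value. They report only what shows in the picture. A call takes as long as a camera call. They do not tell look-alikes from the thing itself.
- spotter.masks_of(picture, thing): "mask" (480x640 bool, what is visible of it) and "at" ([column, row] in pixels, amid what is visible of it).
- spotter.mark_of(picture, thing): "at" ([column, row] in pixels: a listed point, or the origin of a listed thing).
The state is a dict: "t": time; "q": joint angles; "qvel": joint speeds; "joint_efforts": joint torques, N m; "tool_pos": TCP position; "orientation": TCP orientation; "ft_force": force on the tool from outside, world axes, zero at the start; "torque": the same for the moment, N m; "gripper_width": opening from 0.0 (shut) to 1.0 (fully open); "grip_force": force on a finger pad.
Only numpy, scipy, OpenCV 4.12 (cv2) and the standard library are available. Lean on these libraries where they do the work, as an engineer would, in place of code of your own. Each camera call takes 0.05 s, during which the arm holds its last target. There are 200 camera calls.

## Working session

There is one attempt and no reset: what is moved stays moved. The work goes in short steps, Python scripts to look and compute and a tool call to move; the robot and the scene stay as the last step left them, time stands still between calls to the robot, and variables do not carry over. Pictures are saved under pics/ and viewed, at most 10 in all, crops included, and the job is handed in when it is done.

Besides the shell and the picture viewer there is one more tool, called by a JSON object that holds its "fn" and its "kwargs", one argument or row to a line. step_arm: Moves the arm, as the interface text tells. Its arguments: {"type":"object","properties":{"targets":{"type":"array","items":{"type":"object","properties":{"translation":{"type":"array","items":{"type":"number"}},"spin":{"type":"number"},"fingers":{"type":"number"}}}},"squeeze":{"type":"number"}},"required":["targets"]}

```bash
mkdir -p pics
cat > h.py <<'E'
import numpy as np, cv2
from plant import observe,get_image,job,spotter
def ray(p,uv):
    f=240/np.tan(np.radians(p['fov_y'])/2)
    d=np.array([(uv[0]-p['cx'])/f,(uv[1]-p['cy'])/f,1.])
    return np.array(p['xyz']),np.array(p['rotation']).reshape(3,3)@d
def atz(p,uv,z):
    o,d=ray(p,uv); return o+d*(z-o[2])/d[2]
def proj(p,X):
    f=240/np.tan(np.radians(p['fov_y'])/2)
    c=np.array(p['rotation']).reshape(3,3).T@(np.array(X)-np.array(p['xyz']))
    return np.array([p['cx']+f*c[0]/c[2],p['cy']+f*c[1]/c[2]])
def tri(a,ua,b,ub):
    A=[];B=[]
    for p,u in((a,ua),(b,ub)):
        o,d=ray(p,u); d=d/np.linalg.norm(d); P=np.eye(3)-np.outer(d,d); A.append(P);B.append(P@o)
    x=np.linalg.lstsq(np.vstack(A),np.hstack(B),rcond=None)[0]
    return x
def save(p,n): cv2.imwrite('pics/'+n,p['pixels'][:,:,::-1])
E
python3 - <<'E'
from h import *
np.set_printoptions(precision=4,suppress=True)
t=get_image('top');s=get_image('scene')
im=np.hstack([t['pixels'],s['pixels']])[:,:,::-1]
save(t,'t0.png');save(s,'s0.png')
for n,p in(('top',t),('scene',s)):
    print(n,p['xyz'],p['fov_y'])
    for k in['clamp','bed','ram_line','half_a','half_a_face','half_b','half_b_face','lever_grip','stops','bowl','glaze','brush']:
        print(k,[(np.round(d['at'],1).tolist(),round(d['confidence'],2)) for d in spotter.mark_of(p,k)][:5])
    print('masks',[(np.round(d['at']).tolist(),round(d['confidence'],2),int(d['mask'].sum())) for d in spotter.masks_of(p,'half_b')])
print(observe())
E
```

```text
top [0.407  0.1197 1.1365] 46.522037429433354
clamp [([351.2, 244.1], 0.81)]
bed [([329.4, 242.1], 0.6)]
ram_line [([391.1, 226.5], 0.94)]
half_a [([297.1, 250.4], 0.81), ([227.6, 315.8], 0.8), ([163.4, 349.1], 0.78), ([161.0, 272.3], 0.69)]
half_a_face [([305.4, 247.0], 0.74), ([323.5, 161.9], 0.24)]
half_b [([297.1, 250.4], 0.81), ([227.6, 315.8], 0.8), ([163.4, 349.1], 0.78), ([161.0, 272.3], 0.69)]
half_b_face [([218.2, 318.3], 0.86), ([175.8, 340.1], 0.79)]
lever_grip [([429.9, 267.5], 0.87)]
stops []
bowl [([344.0, 330.9], 0.87)]
glaze [([416.0, 156.0], 0.76)]
brush [([322.4, 163.5], 0.86)]
masks [([149.0, 267.0], 0.97, 2044), ([156.0, 351.0], 0.94, 2151), ([296.0, 248.0], 0.68, 731)]
scene [ 1.1382 -0.0829  0.7766] 57.14631590969462
clamp [([296.0, 276.5], 0.61)]
bed [([313.1, 267.4], 0.78)]
ram_line [([255.1, 281.6], 0.63)]
half_a [([375.8, 204.5], 0.97), ([341.6, 256.7], 0.75), ([444.8, 217.1], 0.71), ([409.7, 181.7], 0.58)]
half_a_face [([330.4, 248.2], 0.97)]
half_b [([375.8, 204.5], 0.97), ([341.6, 256.7], 0.75), ([444.8, 217.1], 0.71), ([409.7, 181.7], 0.58)]
half_b_face
[... 154 characters left out ...]
, 214.7], 0.85)]
glaze [([239.1, 381.3], 0.92)]
brush [([347.3, 342.3], 0.8)]
masks [([413.0, 165.0], 0.84, 1759), ([340.0, 248.0], 0.66, 1000), ([447.0, 201.0], 0.57, 1953)]
{'t': 1.4, 'q': array([-1.3058,  0.6284,  0.0385,  1.5174, -0.027 ,  0.9963, -0.02  ]), 'qvel': array([-0.0009,  0.0002, -0.0011, -0.0018, -0.0009, -0.0021, -0.0002]), 'joint_efforts': array([  0.0008, -56.3276,   1.2259, -19.3778,   0.0109,   0.0015,
         0.    ]), 'tool_pos': array([0.2111, 0.6148, 0.2533]), 'orientation': array([ 0.1646,  0.9864,  0.    , -0.    ]), 'ft_force': array([-0.564 ,  0.5704,  0.0512]), 'torque': array([-0.0243, -0.0445, -0.0045]), 'grip_force': 0.0, 'gripper_width': 0.9962244163565072}
```

View pics/t0.png

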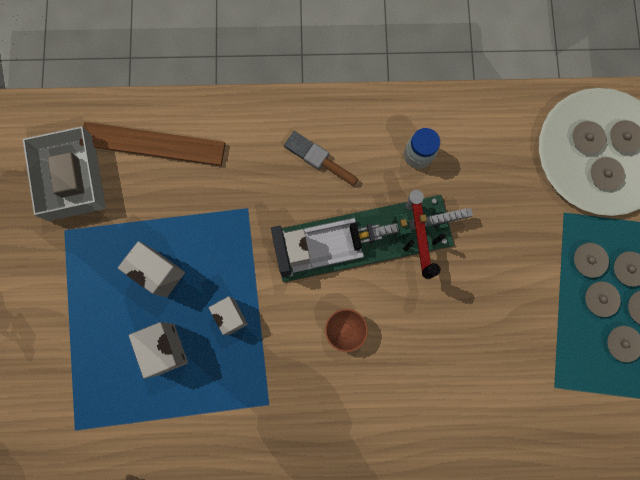

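View pics/s0.png

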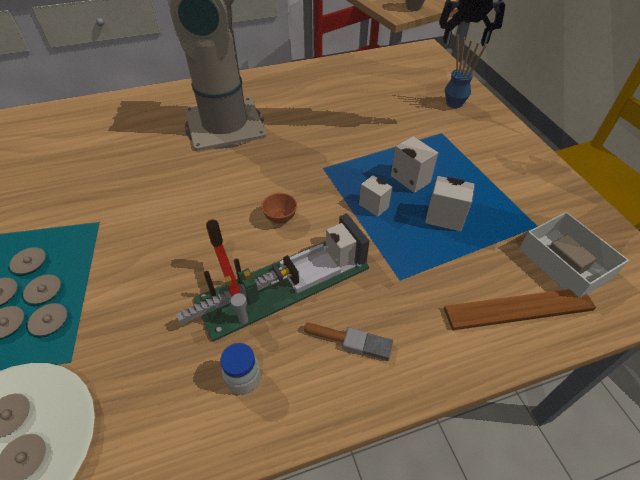

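Candidates in the top view are the small block (227,316), large blocks (158,349) and (152,270), the bolted fixed half (297,248), and the thing in the box (65,173). The smallest loose one is (227,316), with its pour hole on its left (+y) side. I'll check it in a close crop.

Run:
```python
from h import *
np.set_printoptions(precision=4,suppress=True)
t=get_image('top');s=get_image('scene')
R=np.array(t['rotation']).reshape(3,3);print(R)
print('b',tri(t,[227.6,315.8],s,[375.8,204.5]),'face',tri(t,[218.2,318.3],s,[379.2,193.0]))
for k,a,b,z in(('clamp',[351.2,244.1],[296,276.5],0),('bed',[329.4,242.1],[313.1,267.4],.012),('ram',[391.1,226.5],[255.1,281.6],.038),('half_a',[297.1,250.4],[341.6,256.7],.012),('aface',[305.4,247],[330.4,248.2],.047),('lever',[429.9,267.5],[214.3,231],.115),('b',[227.6,315.8],[375.8,204.5],0),('bface',[218.2,318.3],[379.2,193],.035),('bowl',[344,330.9],[275.4,214.7],0),('glaze',[416,156],[239.1,381.3],0)):
    print(k,atz(t,a,z),atz(s,b,z),tri(t,a,s,b))
c1=cv2.resize(t['pixels'][285:350,195:260],(400,400),interpolation=cv2.INTER_CUBIC)
c2=cv2.resize(s['pixels'][165:225,345:405],(400,400),interpolation=cv2.INTER_CUBIC)
cv2.imwrite('pics/c1.png',np.hstack([c1,c2])[:,:,::-1])
c=cv2.resize(t['pixels'][185:290,265:480],(800,391),interpolation=cv2.INTER_CUBIC)
cv2.imwrite('pics/c2.png',c[:,:,::-1])
```

```text
Traceback (most recent call last):
ValueError: cannot reshape array of size 4 into shape (3,3)
```

Rotation is a quaternion, so I'll convert it.

```bash
sed -i "s/np.array(p\['rotation'\]).reshape(3,3)/Rot.from_quat(p['rotation']).as_matrix()/; 1a from scipy.spatial.transform import Rotation as Rot" h.py
python3 - <<'E'
from h import *
np.set_printoptions(precision=4,suppress=True)
t=get_image('top');s=get_image('scene')
for k,a,b,z in(('clamp',[351.2,244.1],[296,276.5],0),('bed',[329.4,242.1],[313.1,267.4],.012),('ram',[391.1,226.5],[255.1,281.6],.038),('half_a',[297.1,250.4],[341.6,256.7],.012),('aface',[305.4,247],[330.4,248.2],.047),('lever',[429.9,267.5],[214.3,231],.115),('b',[227.6,315.8],[375.8,204.5],0),('bface',[218.2,318.3],[379.2,193],.035),('bowl',[344,330.9],[275.4,214.7],0),('glaze',[416,156],[239.1,381.3],0)):
    print(k,atz(t,a,z),atz(s,b,z),tri(t,a,s,b))
c1=cv2.resize(t['pixels'][285:350,195:260],(400,400),interpolation=cv2.INTER_CUBIC)
c2=cv2.resize(s['pixels'][165:225,345:405],(400,400),interpolation=cv2.INTER_CUBIC)
cv2.imwrite('pics/c1.png',np.hstack([c1,c2])[:,:,::-1])
c=cv2.resize(t['pixels'][185:290,265:480],(800,391),interpolation=cv2.INTER_CUBIC)
cv2.imwrite('pics/c2.png',c[:,:,::-1])
E
```

```text
clamp [0.5962 0.0387 0.    ] [0.5984 0.044  0.    ] [ 0.5971  0.0414 -0.0008]
bed [0.5994 0.084  0.012 ] [0.5954 0.0838 0.012 ] [0.5985 0.0835 0.0162]
ram [ 0.6238 -0.04    0.038 ] [ 0.6106 -0.0445  0.038 ] [ 0.6206 -0.0417  0.0506]
half_a [0.5838 0.1503 0.012 ] [0.5874 0.1522 0.012 ] [0.5848 0.1518 0.0088]
aface [0.5847 0.1328 0.047 ] [0.5835 0.1268 0.047 ] [0.5839 0.1299 0.0465]
lever [ 0.5298 -0.097   0.115 ] [ 0.5201 -0.0979  0.115 ] [ 0.5286 -0.0965  0.1236]
b [0.4556 0.2932 0.    ] [ 0.4519  0.2932 -0.    ] [0.4552 0.2921 0.0036]
bface [0.4497 0.3062 0.035 ] [0.4494 0.2995 0.035 ] [0.4487 0.3034 0.0336]
bowl [0.4195 0.0593 0.    ] [0.407  0.0486 0.    ] [0.4179 0.0534 0.0096]
glaze [ 0.7826 -0.1056  0.    ] [ 0.7884 -0.1197  0.    ] [ 0.7852 -0.114  -0.0106]
```

View pics/c1.png

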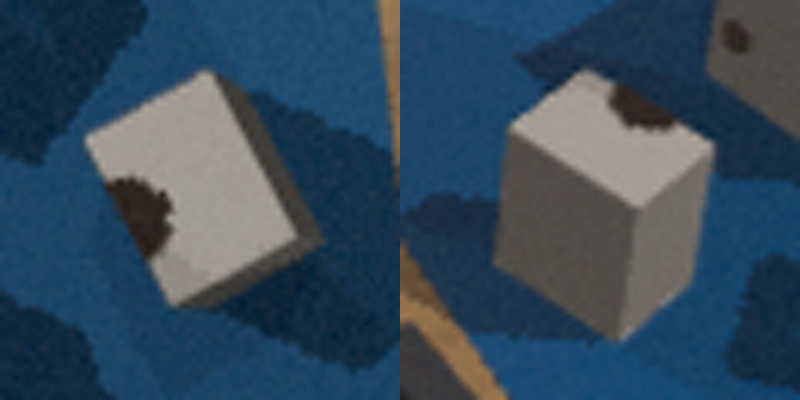

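View pics/c2.png

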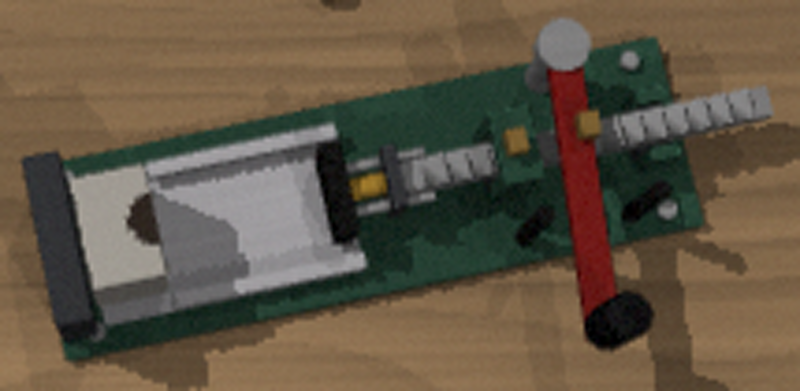

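The crop confirms it: top face corners at (85,138),(210,68),(298,238),(173,306), with the pour hole on the left edge. In the clamp crop the plate corners are (655,38),(705,225),(65,360), and the half_a top corners and rail ends are clear too.

```bash
cat >> h.py <<'E'
from scipy.optimize import least_squares
def fit(p,uv,pts,x0):
    pts=np.array(pts,float)
    def W(x):
        c,s=np.cos(x[2]),np.sin(x[2]); return np.c_[x[0]+c*pts[:,0]-s*pts[:,1],x[1]+s*pts[:,0]+c*pts[:,1],pts[:,2]]
    f=lambda x:(np.array([proj(p,w) for w in W(x)])-uv).ravel()
    r=least_squares(f,x0,loss='soft_l1'); return r.x,f(r.x).reshape(-1,2)
E
python3 - <<'E'
from h import *
np.set_printoptions(precision=4,suppress=True)
t=get_image('top');s=get_image('scene')
u=np.array([[85,138],[210,68],[298,238],[173,306]])/6.154+[195,285]-.4
P=[[.0225,.03,.07],[-.0225,.03,.07],[-.0225,-.03,.07],[.0225,-.03,.07]]
# which corner: +x=left(+y world), +y(block)=down(-x world)
P=[[.0225,-.03,.07],[-.0225,-.03,.07],[-.0225,.03,.07],[.0225,.03,.07]]
x,r=fit(t,u,P,[.455,.29,2.0]);print('b top',x,np.degrees(x[2]));print(r)
u2=np.array([[510-400,128],[590-400,68],[712-400,147],[638-400,208],[620-400,341],[495-400,262],[692-400,280]])/6.667+[345,165]-.4
# scene: hole on far edge between (590,68),(712,147)
P2=[[-.0225,.03,.07],[.0225,.03,.07],[.0225,-.03,.07],[-.0225,-.03,.07],[-.0225,-.03,0],[-.0225,.03,0],[.0225,-.03,0]]
for Q in(P2,):
    x2,r=fit(s,u2,Q,x);print('b scene',x2,np.degrees(x2[2]));print(r)
c=np.array([[655,38],[705,225],[65,360],[335,125],[365,268]])/3.721+[265,185]-.4
C=[[-.21,-.055,.01],[-.21,.055,.01],[.15,.055,.01],[-.02,-.0405,.026],[-.02,.0405,.026]]
xc,r=fit(t,c,C,[.597,.04,1.7]);print('clamp',xc,np.degrees(xc[2]));print(r)
def toC(w): 
    d=np.array(w[:2])-xc[:2];k,q=np.cos(xc[2]),np.sin(xc[2]);return np.array([k*d[0]+q*d[1],-q*d[0]+k*d[1]])
px=lambda a:np.array(a)/3.721+[265,185]-.4
for n,a,z in(('half_a edge1',[145,163],.082),('edge2',[165,275],.082),('foot t',[342,150],.058),('handle',[617,322],.142),('pivotcap',[563,45],.09)):
    w=atz(t,px(a),z);print(n,w,toC(w))
h=toC(atz(t,px([617,322]),.142))-[-.14,-.045];print('lever',np.arctan2(h[0],h[1])+.19,np.hypot(*h))
print(observe()['t'])
E
```

```text
b top [0.4541 0.2861 2.0517] 117.55444791281667
[[-0.5467 -0.1508]
 [ 0.2309 -0.283 ]
 [ 0.6128 -0.0878]
 [-0.2762  0.568 ]]
b scene [0.4541 0.2866 2.0467] 117.26756989953398
[[-0.5474 -0.5215]
 [-0.2889 -0.647 ]
 [ 1.146  -0.5421]
 [ 0.0715 -0.0755]
 [-0.2808  0.8799]
 [-0.3053  0.3773]
 [ 0.5542  0.4815]]
clamp [0.6023 0.0449 1.7548] 100.54291303406154
[[ 0.4537 -0.3288]
 [ 0.0285  0.4138]
 [-0.2122  0.3806]
 [-0.4872 -0.3004]
 [ 0.2194 -0.1718]]
half_a edge1 [0.6153 0.1351 0.082 ] [ 0.0863 -0.0293]
edge2 [0.5566 0.1261 0.082 ] [0.0882 0.03  ]
foot t [0.6247 0.031  0.058 ] [-0.0178 -0.0194]
handle [ 0.52   -0.0918  0.142 ] [-0.1193  0.1059]
pivotcap [ 0.6711 -0.0832  0.09  ] [-0.1385 -0.0442]
lever 0.3260197185514041 0.15235039747854937
1.7
```

Block and clamp poses agree between the two cameras. I'll move above the block now.

{"fn": "step_arm", "kwargs": {
  "targets": [
    {"translation": [0,0,0],"spin": 0.872,"fingers": 1},
    {"translation": [0,0,0],"spin": 0.872,"fingers": 1},
    {"translation": [0,0,0],"spin": 0.872,"fingers": 1},
    {"translation": [0,0,0],"spin": 0.872,"fingers": 1},
    {"translation": [0,0,0],"spin": 0.872,"fingers": 1},
    {"translation": [-1,0.16,0],"spin": 0,"fingers": 1},
    {"translation": [-1,0.16,0],"spin": 0,"fingers": 1},
    {"translation": [-1,0.16,0],"spin": 0,"fingers": 1},
    {"translation": [-1,0.16,0],"spin": 0,"fingers": 1},
    {"translation": [-1,0.16,0],"spin": 0,"fingers": 1},
    {"translation": [-1,0.16,0],"spin": 0,"fingers": 1},
    {"translation": [-1,0.16,0],"spin": 0,"fingers": 1},
    {"translation": [-1,0.16,0],"spin": 0,"fingers": 1},
    {"translation": [-1,0.16,0],"spin": 0,"fingers": 1},
    {"translation": [-1,0.16,0],"spin": 0,"fingers": 1},
    {"translation": [-1,0.16,0.7],"spin": 0,"fingers": 1},
    {"translation": [-1,0.16,0.7],"spin": 0,"fingers": 1},
    {"translation": [-1,0.16,0.7],"spin": 0,"fingers": 1},
    {"translation": [-1,0.16,0.7],"spin": 0,"fingers": 1},
    {"translation": [-1,0.16,0.7],"spin": 0,"fingers": 1}
  ],
  "squeeze": 40
}}

```text
t: 4.2
tool_pos: [0.438, 0.3084, 0.1655]
orientation: [0.519, 0.855, 0.0, 0.0]
ft_force: [1.2, -1.3, -0.2]
gripper_width: 1.002
grip_force: 0.0
```

```bash
cat >> h.py <<'E'
def tool():
    o=observe(); M=Rot.from_quat(o['orientation']).as_matrix(); return np.array(o['tool_pos']),M,np.degrees(np.arctan2(M[1,1],M[0,1])),o
def need(tgt,yawy):
    p,M,y,o=tool(); d=(M.T@(np.array(tgt)-p))/.025
    dy=(yawy-y+90)%180-90
    print('t',round(o['t'],2),'pos',p.round(4),'yawy',round(y,2),'tilt',M[:,2].round(3),'units(old axes)',d.round(2),'spin',round(-dy/10,2),'F',np.round(o['ft_force'],1),'w',o['gripper_width'],'g',o['grip_force'],'q',np.round(o['q'],2))
E
python3 -c "
from h import *
need([.4541,.2863,.052],27.4)"
```

```text
t 4.2 pos [0.438  0.3084 0.1655] yawy 27.43 tilt [ 0.  0. -1.] units(old axes) [-1.08  0.16  4.54] spin 0.0 F [ 1.2 -1.3 -0.2] w 1.0020630091139644 g 0.0 q [-0.8   0.6   0.21  1.93 -0.2   0.64  0.01]
```

{"fn": "step_arm", "kwargs": {
  "targets": [
    {"translation": [-0.6,0.1,0.3],"spin": 0,"fingers": 1},
    {"translation": [-0.5,0.08,0.3],"spin": 0,"fingers": 1},
    {"translation": [0,0,0],"spin": 0,"fingers": 1},
    {"translation": [0,0,0],"spin": 0,"fingers": 1}
  ]
}}

```text
t: 4.7
tool_pos: [0.4536, 0.2883, 0.1512]
orientation: [0.519, 0.855, 0.0, -0.0]
ft_force: [-0.4, 0.0, -0.7]
gripper_width: 1.002
grip_force: 0.0
```

```bash
python3 -c "
from h import *
need([.4541,.2863,.052],27.4)
w=get_image('wrist'); save(w,'w1.png')"
```

```text
t 4.7 pos [0.4536 0.2883 0.1512] yawy 27.51 tilt [ 0.     0.001 -1.   ] units(old axes) [-0.08 -0.02  3.97] spin 0.01 F [-0.4  0.  -0.7] w 1.0019322338308065 g 0.0 q [-0.75  0.62  0.19  1.93 -0.2   0.61  0.06]
```

View pics/w1.png

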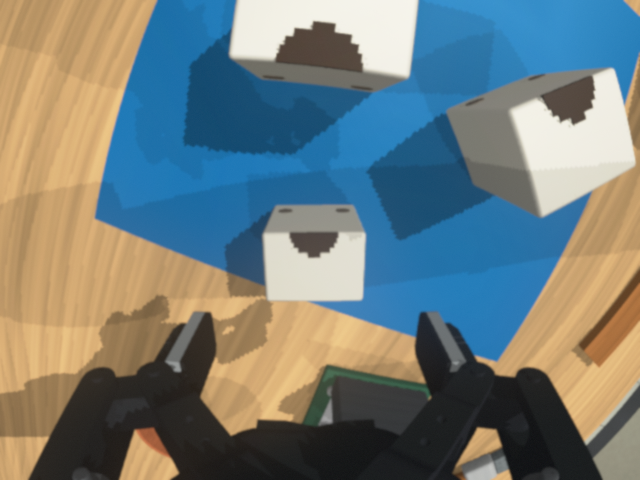

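The wrist view shows the block centred between the fingers (column 315), with the pour hole away from the camera's bottom. I'll descend and grip.

{"fn": "step_arm", "kwargs": {
  "targets": [
    {"translation": [-0.08,-0.02,0.8],"spin": 0,"fingers": 1},
    {"translation": [0,0,0.8],"spin": 0,"fingers": 1},
    {"translation": [0,0,0.8],"spin": 0,"fingers": 1},
    {"translation": [0,0,0.8],"spin": 0,"fingers": 1},
    {"translation": [0,0,0.77],"spin": 0,"fingers": 1},
    {"translation": [0,0,0],"spin": 0,"fingers": 1},
    {"translation": [0,0,0],"spin": 0,"fingers": 0},
    {"translation": [0,0,0],"spin": 0,"fingers": -1},
    {"translation": [0,0,0],"spin": 0,"fingers": -1},
    {"translation": [0,0,0],"spin": 0,"fingers": -1},
    {"translation": [0,0,0],"spin": 0,"fingers": -1},
    {"translation": [0,0,0],"spin": 0,"fingers": -1}
  ],
  "squeeze": 40
}}

```text
t: 6.25
tool_pos: [0.4548, 0.286, 0.0526]
orientation: [0.519, 0.855, 0.001, 0.0]
ft_force: [-0.4, 0.9, 6.9]
gripper_width: 0.701
grip_force: 45.3
```

```bash
python3 -c "
from h import *
need([.4541,.2863,.14],27.4)"
```

```text
t 6.25 pos [0.4548 0.286  0.0526] yawy 27.46 tilt [ 0.001  0.001 -1.   ] units(old axes) [ 0.03 -0.01 -3.5 ] spin 0.01 F [-0.4  0.9  6.9] w 0.7013142667568203 g 45.34213185310364 q [-0.7   0.78  0.13  1.98 -0.24  0.39  0.1 ]
```

{"fn": "step_arm", "kwargs": {
  "targets": [
    {"translation": [0,0,-0.5],"spin": 0,"fingers": -1},
    {"translation": [0,0,-0.9],"spin": 0,"fingers": -1},
    {"translation": [0,0,-1],"spin": 0,"fingers": -1},
    {"translation": [0,0,-1],"spin": 0,"fingers": -1},
    {"translation": [0,0,-1],"spin": 0.4,"fingers": -1},
    {"translation": [0,0,-0.2],"spin": 0.9,"fingers": -1},
    {"translation": [0,0,0],"spin": 0.4,"fingers": -1},
    {"translation": [-0.5,0.24,0],"spin": 0,"fingers": -1},
    {"translation": [-0.92,0.42,0],"spin": 0,"fingers": -1},
    {"translation": [-0.92,0.42,0],"spin": 0,"fingers": -1},
    {"translation": [-0.92,0.42,0],"spin": 0,"fingers": -1},
    {"translation": [-0.92,0.42,0],"spin": 0,"fingers": -1},
    {"translation": [-0.92,0.42,0],"spin": 0,"fingers": -1},
    {"translation": [-0.92,0.42,0],"spin": 0,"fingers": -1},
    {"translation": [-0.92,0.42,0],"spin": 0,"fingers": -1},
    {"translation": [-0.92,0.42,0],"spin": 0,"fingers": -1},
    {"translation": [-0.9,0.44,0],"spin": 0,"fingers": -1},
    {"translation": [0,0,0],"spin": 0,"fingers": -1},
    {"translation": [0,0,0],"spin": 0,"fingers": -1}
  ]
}}

```text
t: 8.62
tool_pos: [0.5927, 0.0879, 0.1662]
orientation: [0.64, 0.769, -0.0, -0.001]
ft_force: [-0.6, -0.4, -4.6]
gripper_width: 0.695
grip_force: 44.6
```

Run:
```python
from h import *
need([.5941,.0891,.0665],10.54)
t=get_image('top');s=get_image('scene');w=get_image('wrist')
c=cv2.resize(s['pixels'][150:350,170:400],(460,400),interpolation=cv2.INTER_CUBIC)
w2=cv2.resize(w['pixels'][:,100:540],(340,371)); w2=np.vstack([w2,np.zeros((29,340,3),np.uint8)])
cv2.imwrite('pics/m1.png',np.hstack([c,w2])[:,:,::-1])
```

```text
t 8.62 pos [0.5927 0.0879 0.1662] yawy 10.45 tilt [-0.002  0.    -1.   ] units(old axes) [0.03 0.07 3.99] spin -0.01 F [-0.6 -0.4 -4.6] w 0.6951642682421818 g 44.59524214267731 q [-0.36  0.68  0.26  1.75 -0.24  0.75  0.21]
```

View pics/m1.png

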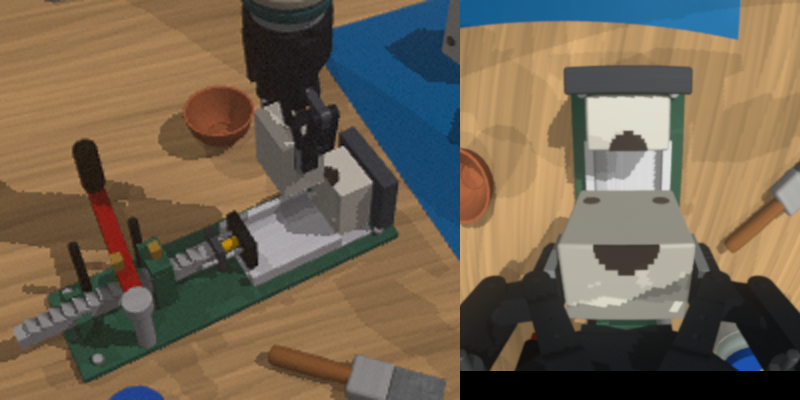

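Block and fixed half line up in the wrist view (block columns 565–692, half_a 586–670, both centred about 629). I'll check the lateral offset and yaw numerically from the half_a edges and rails.

```bash
cat >> h.py <<'E'
def wz(p,uv,z):
    f=240/np.tan(np.radians(p['fov_y'])/2); d=np.array(uv,float)-[p['cx'],p['cy']]; r=np.hypot(*d); th=r/f
    v=np.r_[d/r*np.sin(th),np.cos(th)]; v=Rot.from_quat(p['rotation']).as_matrix()@v; o=np.array(p['xyz']); return o+v*(z-o[2])/v[2]
def toT(X):
    p,M,y,o=tool(); return M.T@(X-p)
E
python3 - <<'E'
from h import *
np.set_printoptions(precision=4,suppress=True)
w=get_image('wrist');g=cv2.cvtColor(w['pixels'],cv2.COLOR_RGB2GRAY).astype(float)
print(w['fov_y'],w['xyz'],w['cx'],w['cy'])
def edges(r,c0,c1,thr=12):
    l=g[r-1:r+2].mean(0); d=np.gradient(l); return [(i,round(d[i])) for i in range(c0,c1) if abs(d[i])>thr and abs(d[i])>=abs(d[i-1]) and abs(d[i])>abs(d[i+1])]
for r in(130,140,150,160): 
    e=edges(r,240,400); print('half_a',r,e)
    for i,_ in e: print('   ',i,toT(wz(w,[i,r],.082))[:2])
for r in(205,215,225,235):
    e=edges(r,240,400,6); print('rails',r,e)
    for i,_ in e: print('   ',i,toT(wz(w,[i,r],.026))[:2])
E
```

```text
65.70646984690485 [0.5778 0.1718 0.2872] 315.1347560635878 240.98355088140778
half_a 130 [(243, -15), (261, 28), (264, 27), (371, -38), (390, 19)]
    243 [ 0.0781 -0.0395]
    261 [ 0.0777 -0.0294]
    264 [ 0.0777 -0.0277]
    371 [0.0778 0.0309]
    390 [0.0781 0.0415]
half_a 140 [(244, -15), (263, 32), (371, -33), (390, 20)]
    244 [ 0.0725 -0.0391]
    263 [ 0.0721 -0.0284]
    371 [0.0722 0.031 ]
    390 [0.0725 0.0417]
half_a 150 [(244, -15), (262, 30), (371, -37), (389, 22)]
    244 [ 0.0668 -0.0392]
    262 [ 0.0666 -0.0291]
    371 [0.0666 0.0311]
    389 [0.0669 0.0413]
half_a 160 [(244, -13), (264, 31), (371, -33), (389, 18)]
    244 [ 0.0612 -0.0394]
    264 [ 0.0609 -0.0281]
    371 [0.061  0.0313]
    389 [0.0613 0.0415]
rails 205 [(246, -14), (261, 22), (272, -14), (302, 7), (333, 19), (350, -20), (361, 35), (373, -47), (387, 17), (393, 8)]
    246 [ 0.0219 -0.0502]
    261 [ 0.0218 -0.0391]
    272 [ 0.0217 -0.031 ]
    302 [ 0.0216 -0.0092]
    333 [0.0216 0.0132]
    350 [0.0217 0.0255]
    361 [0.0217 0.0335]
    373 [0.0218 0.0423]
    387 [0.0219 0.0527]
    39
[... 376 characters left out ...]
0.0144 0.0531]
rails 225 [(247, -12), (262, 25), (272, -10), (320, 21), (351, -23), (361, 35), (372, -46), (386, 20)]
    247 [ 0.0067 -0.0502]
    262 [ 0.0066 -0.0389]
    272 [ 0.0066 -0.0315]
    320 [0.0065 0.0038]
    351 [0.0066 0.0266]
    361 [0.0066 0.034 ]
    372 [0.0066 0.0422]
    386 [0.0067 0.0528]
rails 235 [(248, -10), (257, -8), (262, 45), (273, -25), (276, 14), (289, 12), (349, -20), (360, 35), (372, -42), (385, 20)]
    248 [-0.0011 -0.0499]
    257 [-0.0011 -0.0431]
    262 [-0.0012 -0.0393]
    273 [-0.0012 -0.031 ]
    276 [-0.0012 -0.0288]
    289 [-0.0012 -0.0191]
    349 [-0.0012  0.0254]
    360 [-0.0011  0.0336]
    372 [-0.0011  0.0426]
    385 [-0.0011  0.0525]
```

Rails are centred at tool y +1.4 mm, which agrees with the fit (+1.7 mm), and the yaw is aligned. I'll shift and lower.

{"fn": "step_arm", "kwargs": {
  "targets": [
    {"translation": [0.03,0.06,0.5],"spin": 0,"fingers": -1},
    {"translation": [0,0,0.8],"spin": 0,"fingers": -1},
    {"translation": [0,0,0.8],"spin": 0,"fingers": -1},
    {"translation": [0,0,0.6],"spin": 0,"fingers": -1},
    {"translation": [0,0,0.4],"spin": 0,"fingers": -1},
    {"translation": [0,0,0.3],"spin": 0,"fingers": -1},
    {"translation": [0,0,0.2],"spin": 0,"fingers": -1},
    {"translation": [0,0,0.2],"spin": 0,"fingers": -1},
    {"translation": [0,0,0],"spin": 0,"fingers": -1},
    {"translation": [0,0,0],"spin": 0,"fingers": -1}
  ]
}}

```text
t: 10.07
tool_pos: [0.5949, 0.0893, 0.0718]
orientation: [0.64, 0.769, 0.0, 0.0]
ft_force: [0.2, 1.0, -4.0]
gripper_width: 0.704
grip_force: 44.6
```

Run:
```python
from h import *
need([.5941,.0891,.0646],10.54)
```

```text
t 10.07 pos [0.5949 0.0893 0.0718] yawy 10.44 tilt [ 0.001  0.    -1.   ] units(old axes) [-0.   -0.03  0.29] spin -0.01 F [ 0.2  1.  -4. ] w 0.7035207194630277 g 44.61717188358307 q [-0.32  0.81  0.21  1.8  -0.29  0.56  0.25]
```

{"fn": "step_arm", "kwargs": {
  "targets": [
    {"translation": [0,0,0.12],"spin": 0,"fingers": -1},
    {"translation": [0,0,0.1],"spin": 0,"fingers": -1},
    {"translation": [0,0,0.06],"spin": 0,"fingers": -1},
    {"translation": [0,0,0.02],"spin": 0,"fingers": -1},
    {"translation": [0,0,0],"spin": 0,"fingers": -1},
    {"translation": [0,0,0],"spin": 0,"fingers": -1}
  ]
}}

```text
t: 10.82
tool_pos: [0.5946, 0.0893, 0.0647]
orientation: [0.64, 0.769, 0.0, -0.0]
ft_force: [-4.1, -0.5, 5.8]
gripper_width: 0.7
grip_force: 45.4
```

It's touching the floor (Fz went from −4 to +5.8 N). I'll release, then rise.

{"fn": "step_arm", "kwargs": {
  "targets": [
    {"translation": [0,0,0],"spin": 0,"fingers": 0.5},
    {"translation": [0,0,0],"spin": 0,"fingers": 0.8},
    {"translation": [0,0,0],"spin": 0,"fingers": 0.8},
    {"translation": [0,0,0],"spin": 0,"fingers": 0.8},
    {"translation": [0,0,-0.4],"spin": 0,"fingers": 0.8},
    {"translation": [0,0,-0.8],"spin": 0,"fingers": 0.8},
    {"translation": [0,0,-1],"spin": 0,"fingers": 0.8},
    {"translation": [0,0,-1],"spin": 0,"fingers": 0.8},
    {"translation": [0,0,-1],"spin": 0,"fingers": 0.8},
    {"translation": [0,0,-1],"spin": 0,"fingers": 0.8},
    {"translation": [-1,0,-0.6],"spin": 0,"fingers": 0.8},
    {"translation": [-1,0,0],"spin": 0,"fingers": 0.8},
    {"translation": [0,0,0],"spin": 0,"fingers": 0.8}
  ]
}}

```text
t: 12.45
tool_pos: [0.6041, 0.0373, 0.2101]
orientation: [0.641, 0.767, -0.0, 0.001]
ft_force: [0.1, 1.0, -0.2]
gripper_width: 0.902
grip_force: 0.0
```

Run:
```python
from h import *
need([.52,-.0918,.115],10.54)
s=get_image('scene');w=get_image('wrist')
c=cv2.resize(s['pixels'][150:350,170:400],(460,400),interpolation=cv2.INTER_CUBIC)
w2=cv2.resize(w['pixels'][:,100:540],(340,371)); w2=np.vstack([w2,np.zeros((29,340,3),np.uint8)])
cv2.imwrite('pics/m2.png',np.hstack([c,w2])[:,:,::-1])
```

```text
t 12.45 pos [0.6041 0.0373 0.2101] yawy 10.21 tilt [ 0.001 -0.001 -1.   ] units(old axes) [-4.48 -4.23  3.81] spin -0.03 F [ 0.1  1.  -0.2] w 0.9022093183196863 g 0.0 q [-0.28  0.63  0.28  1.7  -0.22  0.84  0.27]
```

View pics/m2.png

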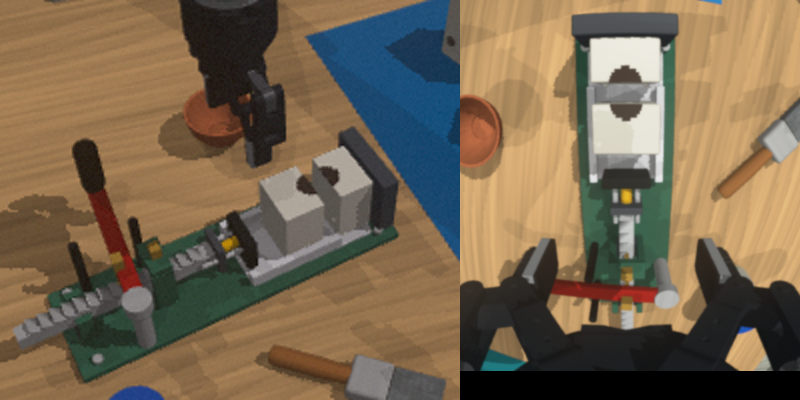

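The block stands upright between the rails with its hole toward the fixed half, and the lever is near its front. Next I move over the handle at about (0.522, -0.092), turned so tool y is tangent.

{"fn": "step_arm", "kwargs": {
  "targets": [
    {"translation": [0,0,0],"spin": -0.92,"fingers": 1},
    {"translation": [0,0,0],"spin": -0.92,"fingers": 1},
    {"translation": [0,0,0],"spin": -0.92,"fingers": 1},
    {"translation": [0,0,0],"spin": -0.92,"fingers": 1},
    {"translation": [0,0,0],"spin": -0.92,"fingers": 1},
    {"translation": [0,0,0],"spin": -0.92,"fingers": 1},
    {"translation": [0,0,0],"spin": -0.92,"fingers": 1},
    {"translation": [0,0,0],"spin": -0.92,"fingers": 1},
    {"translation": [0,0,0],"spin": -0.9,"fingers": 1},
    {"translation": [0.58,-0.83,0],"spin": 0,"fingers": 1},
    {"translation": [0.58,-0.83,0],"spin": 0,"fingers": 1},
    {"translation": [0.58,-0.83,0],"spin": 0,"fingers": 1},
    {"translation": [0.58,-0.83,0],"spin": 0,"fingers": 1},
    {"translation": [0.58,-0.83,0],"spin": 0,"fingers": 1},
    {"translation": [0.58,-0.83,0],"spin": 0,"fingers": 1},
    {"translation": [0,0,0],"spin": 0,"fingers": 1},
    {"translation": [0,0,0],"spin": 0,"fingers": 1}
  ],
  "squeeze": 30
}}

```text
t: 14.68
tool_pos: [0.5242, -0.0871, 0.2091]
orientation: [-0.028, 1.0, 0.001, 0.0]
ft_force: [-0.1, -0.4, -0.6]
gripper_width: 0.996
grip_force: 0.0
```

Run:
```python
from h import *
np.set_printoptions(precision=4,suppress=True)
need([.522,-.092,.114],92.7)
w=get_image('wrist')
for d in spotter.mark_of(w,'lever_grip')[:2]: X=wz(w,d['at'],.115);print('grip',d['at'],d['confidence'],X,toT(X))
s=get_image('scene')
print([(d['at'],d['confidence'],atz(s,d['at'],.115)) for d in spotter.mark_of(s,'lever_grip')[:2]])
save(w,'w3.png')
```

```text
t 14.68 pos [ 0.5242 -0.0871  0.2091] yawy 93.15 tilt [ 0.001  0.001 -1.   ] units(old axes) [ 0.1  -0.2   3.81] spin 0.05 F [-0.1 -0.4 -0.6] w 0.9961214973431549 g 0.0 q [ 0.21  0.52 -0.14  1.89  0.1   0.73  1.63]
grip [297.3, 252.7] 0.69 [ 0.5229 -0.0981  0.115 ] [ 0.002  -0.011   0.0941]
grip [516.0, 306.5] 0.24 [0.5577 0.0635 0.115 ] [-0.0417  0.1484  0.0942]
[([212.9, 230.2], 0.84, array([ 0.5171, -0.1002,  0.115 ]))]
```

View pics/w3.png

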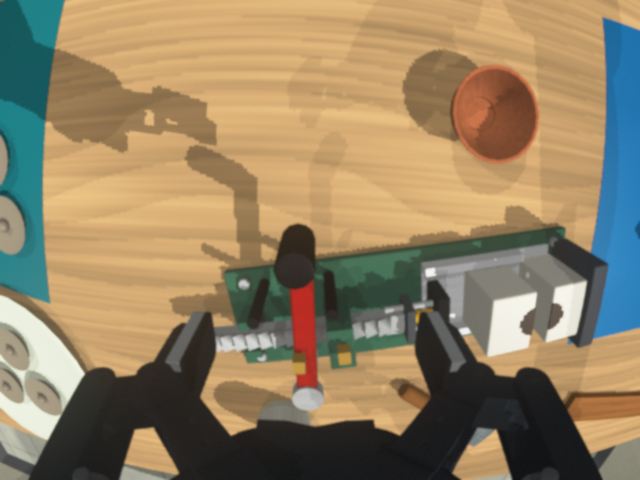

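The handle post stands at (295,268), about 10 mm behind the finger centre (315). I'll shift, descend and take it.

{"fn": "step_arm", "kwargs": {
  "targets": [
    {"translation": [0.09,-0.38,0.3],"spin": 0.05,"fingers": 1},
    {"translation": [0,0,0.8],"spin": 0,"fingers": 1},
    {"translation": [0,0,0.8],"spin": 0,"fingers": 1},
    {"translation": [0,0,0.8],"spin": 0,"fingers": 1},
    {"translation": [0,0,0.7],"spin": 0,"fingers": 1},
    {"translation": [0,0,0.4],"spin": 0,"fingers": 1},
    {"translation": [0,0,0],"spin": 0,"fingers": 0.4},
    {"translation": [0,0,0],"spin": 0,"fingers": -0.1},
    {"translation": [0,0,0],"spin": 0,"fingers": -0.3},
    {"translation": [0,0,0],"spin": 0,"fingers": -0.4},
    {"translation": [0,0,0],"spin": 0,"fingers": -1},
    {"translation": [0,0,0],"spin": 0,"fingers": -1},
    {"translation": [0,0,0],"spin": 0,"fingers": -1}
  ],
  "squeeze": 30
}}

```text
t: 16.5
tool_pos: [0.522, -0.0986, 0.1146]
orientation: [-0.022, 1.0, -0.0, 0.0]
ft_force: [-1.2, -0.8, 6.7]
gripper_width: 0.269
grip_force: 29.2
```

```bash
cat >> h.py <<'E'
XC=np.array([.6023,.0449,1.7548])
def lev():
    p,M,y,o=tool(); k,s=np.cos(XC[2]),np.sin(XC[2]); d=p[:2]-XC[:2]; c=np.array([k*d[0]+s*d[1],-s*d[0]+k*d[1]])-[-.14,-.045]
    print('t',round(o['t'],2),'z',p[2].round(4),'lever',np.arctan2(c[0],c[1])+.19,'r',np.hypot(*c),'yaw',y,'a from yaw',np.radians(np.degrees(XC[2])-y)+.19,'F tool',(M.T@o['ft_force']).round(2),'grip',o['gripper_width'],o['grip_force'])
E
python3 -c "
from h import *
lev()"
```

```text
t 16.5 z 0.1146 lever 0.2802719167301821 r 0.15082185694357064 yaw 92.53242543931256 a from yaw 0.3298045112278353 F tool [ 1.27 -0.78 -6.69] grip 0.2692357843348545 29.225960969924927
```

Handle is held (23 mm), with the lever at a≈0.28 and radius 151 mm as expected. I'll run it back to near the rear stop.

{"fn": "step_arm", "kwargs": {
  "targets": [
    {"translation": [-0.003,-0.18,0],"spin": -0.172,"fingers": -1},
    {"translation": [-0.003,-0.18,0],"spin": -0.172,"fingers": -1},
    {"translation": [-0.003,-0.18,0],"spin": -0.172,"fingers": -1},
    {"translation": [-0.003,-0.18,0],"spin": -0.172,"fingers": -1},
    {"translation": [-0.003,-0.18,0],"spin": -0.172,"fingers": -1},
    {"translation": [-0.003,-0.18,0],"spin": -0.172,"fingers": -1},
    {"translation": [-0.003,-0.18,0],"spin": -0.172,"fingers": -1},
    {"translation": [-0.003,-0.18,0],"spin": -0.172,"fingers": -1},
    {"translation": [0,0,0],"spin": 0,"fingers": -1}
  ]
}}

```text
t: 17.62
tool_pos: [0.5294, -0.1342, 0.1146]
orientation: [-0.142, 0.99, -0.0, 0.002]
ft_force: [3.1, 1.2, 5.2]
gripper_width: 0.271
grip_force: 29.7
```

```bash
python3 -c "
from h import *
lev()"
```

```text
t 17.62 z 0.1146 lever 0.03911371289275181 r 0.1511662371078402 yaw 106.31940700707459 a from yaw 0.08917628895861822 F tool [-3.3  0.3 -5.2] grip 0.27058864251416254 29.708003103733063
```

{"fn": "step_arm", "kwargs": {
  "targets": [
    {"translation": [0,-0.06,0],"spin": -0.057,"fingers": -1},
    {"translation": [0,-0.06,0],"spin": -0.057,"fingers": -1},
    {"translation": [0,-0.06,0],"spin": -0.057,"fingers": -1},
    {"translation": [0,-0.06,0],"spin": -0.057,"fingers": -1},
    {"translation": [0,0,0],"spin": 0,"fingers": -1}
  ]
}}

```text
t: 18.25
tool_pos: [0.5313, -0.1395, 0.1146]
orientation: [-0.162, 0.987, -0.0, 0.002]
ft_force: [5.0, 1.1, 4.4]
gripper_width: 0.269
grip_force: 29.6
```

```bash
python3 -c "
from h import *
lev()"
```

```text
t 18.25 z 0.1146 lever 0.0019683388718279293 r 0.15122075947074262 yaw 108.5964038219751 a from yaw 0.04943519748118036 F tool [-5.11 -0.55 -4.43] grip 0.2686287049962956 29.643418192863464
```

{"fn": "step_arm", "kwargs": {
  "targets": [
    {"translation": [-0.04,-0.04,0],"spin": -0.04,"fingers": -1},
    {"translation": [0,-0.04,0],"spin": -0.04,"fingers": -1},
    {"translation": [0,0,0],"spin": 0,"fingers": -1}
  ]
}}

```text
t: 18.62
tool_pos: [0.532, -0.1412, 0.1145]
orientation: [-0.168, 0.986, -0.0, 0.001]
ft_force: [3.1, 0.2, 6.6]
gripper_width: 0.271
grip_force: 29.8
```

```bash
python3 -c "
from h import *
lev()"
```

```text
t 18.62 z 0.1145 lever -0.010390464387266013 r 0.15120016957716084 yaw 109.38355004788282 a from yaw 0.03569690414444357 F tool [-2.96 -0.82 -6.59] grip 0.2705691712285562 29.82031524181366
```

{"fn": "step_arm", "kwargs": {
  "targets": [
    {"translation": [0,-0.05,0],"spin": -0.05,"fingers": -1},
    {"translation": [0,-0.05,0],"spin": -0.05,"fingers": -1},
    {"translation": [0,0,0],"spin": 0,"fingers": -1}
  ]
}}

```text
t: 19.0
tool_pos: [0.5323, -0.1417, 0.1145]
orientation: [-0.177, 0.984, 0.001, 0.001]
ft_force: [1.7, 3.8, 7.6]
gripper_width: 0.272
grip_force: 30.1
```

```bash
python3 -c "
from h import *
lev()"
```

```text
t 19.0 z 0.1145 lever -0.014327557610809144 r 0.15110816648631348 yaw 110.42432917455177 a from yaw 0.017531881598039256 F tool [-2.89  2.97 -7.6 ] grip 0.27163753104038757 30.060811042785645
```

Rear stop found at reading −0.013 (3 N). First forward stroke:

{"fn": "step_arm", "kwargs": {
  "targets": [
    {"translation": [-0.003,0.18,0],"spin": 0.172,"fingers": -1},
    {"translation": [-0.003,0.18,0],"spin": 0.172,"fingers": -1},
    {"translation": [-0.003,0.18,0],"spin": 0.172,"fingers": -1},
    {"translation": [-0.003,0.18,0],"spin": 0.172,"fingers": -1},
    {"translation": [-0.003,0.18,0],"spin": 0.172,"fingers": -1},
    {"translation": [-0.003,0.18,0],"spin": 0.172,"fingers": -1},
    {"translation": [-0.003,0.18,0],"spin": 0.172,"fingers": -1},
    {"translation": [-0.003,0.18,0],"spin": 0.172,"fingers": -1},
    {"translation": [-0.003,0.18,0],"spin": 0.172,"fingers": -1},
    {"translation": [-0.003,0.18,0],"spin": 0.172,"fingers": -1},
    {"translation": [-0.003,0.18,0],"spin": 0.172,"fingers": -1},
    {"translation": [-0.003,0.18,0],"spin": 0.172,"fingers": -1},
    {"translation": [0,0,0],"spin": 0,"fingers": -1}
  ]
}}

```text
t: 20.62
tool_pos: [0.5216, -0.0904, 0.1145]
orientation: [0.002, 1.0, -0.0, -0.001]
ft_force: [-0.9, 1.4, 10.4]
gripper_width: 0.268
grip_force: 30.2
```

```bash
python3 -c "
from h import *
lev()"
```

```text
t 20.62 z 0.1145 lever 0.3351466740118874 r 0.1506843931483191 yaw 89.79627084412412 a from yaw 0.3775594177574461 F tool [  0.9    1.38 -10.42] grip 0.2684237804874611 30.224213898181915
```

{"fn": "step_arm", "kwargs": {
  "targets": [
    {"translation": [0,0.06,-0.02],"spin": 0.04,"fingers": -1},
    {"translation": [0,0.06,-0.02],"spin": 0.04,"fingers": -1},
    {"translation": [0,0.06,-0.02],"spin": 0.04,"fingers": -1},
    {"translation": [0,0.04,0],"spin": 0,"fingers": -1},
    {"translation": [0,0,0],"spin": 0,"fingers": -1}
  ]
}}

```text
t: 21.25
tool_pos: [0.5216, -0.0856, 0.1147]
orientation: [0.013, 1.0, -0.0, -0.001]
ft_force: [0.3, -3.1, -8.3]
gripper_width: 0.27
grip_force: 29.8
```

Run:
```python
from h import *
lev()
s=get_image('scene')
cv2.imwrite('pics/s5.png',cv2.resize(s['pixels'][190:340,170:390],(792,540),interpolation=cv2.INTER_CUBIC)[:,:,::-1])
```

```text
t 21.25 z 0.1147 lever 0.3670139531535862 r 0.1505658939794047 yaw 88.48764054860683 a from yaw 0.4003993251055692 F tool [-0.44 -3.07  8.27] grip 0.2699278895829949 29.81941670179367
```

View pics/s5.png

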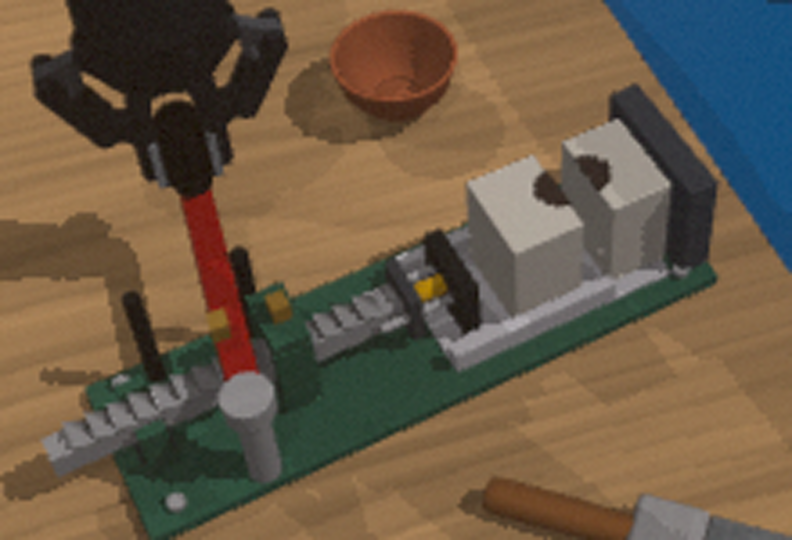

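Front stop is at 0.367 with 3 N, and the foot has moved forward but has not yet reached the block. Back for the next tooth.

{"fn": "step_arm", "kwargs": {
  "targets": [
    {"translation": [-0.004,-0.2,0.005],"spin": -0.191,"fingers": -1},
    {"translation": [-0.004,-0.2,0.005],"spin": -0.191,"fingers": -1},
    {"translation": [-0.004,-0.2,0.005],"spin": -0.191,"fingers": -1},
    {"translation": [-0.004,-0.2,0.005],"spin": -0.191,"fingers": -1},
    {"translation": [-0.004,-0.2,0],"spin": -0.191,"fingers": -1},
    {"translation": [-0.004,-0.2,0],"spin": -0.191,"fingers": -1},
    {"translation": [-0.004,-0.2,0],"spin": -0.191,"fingers": -1},
    {"translation": [-0.004,-0.2,0],"spin": -0.191,"fingers": -1},
    {"translation": [-0.004,-0.2,0],"spin": -0.191,"fingers": -1},
    {"translation": [-0.004,-0.2,0],"spin": -0.191,"fingers": -1},
    {"translation": [-0.004,-0.2,0],"spin": -0.191,"fingers": -1},
    {"translation": [0,-0.1,0],"spin": -0.1,"fingers": -1},
    {"translation": [0,-0.1,0],"spin": -0.1,"fingers": -1},
    {"translation": [0,0,0],"spin": 0,"fingers": -1}
  ]
}}

```text
t: 23.05
tool_pos: [0.5325, -0.1418, 0.1149]
orientation: [-0.188, 0.982, 0.001, -0.001]
ft_force: [-1.8, 5.1, -14.2]
gripper_width: 0.272
grip_force: 30.8
```

```bash
python3 -c "
from h import *
lev()"
```

```text
t 23.05 z 0.1149 lever -0.015149631848642153 r 0.150983269134922 yaw 111.7179189798244 a from yaw -0.0050455196742004715 F tool [-0.2   5.34 14.2 ] grip 0.27237228919738304 30.789729952812195
```

{"fn": "step_arm", "kwargs": {
  "targets": [
    {"translation": [-0.004,0.2,0.02],"spin": 0.191,"fingers": -1},
    {"translation": [-0.004,0.2,0.02],"spin": 0.191,"fingers": -1},
    {"translation": [-0.004,0.2,0],"spin": 0.191,"fingers": -1},
    {"translation": [-0.004,0.2,0],"spin": 0.191,"fingers": -1},
    {"translation": [-0.004,0.2,0],"spin": 0.191,"fingers": -1},
    {"translation": [-0.004,0.2,0],"spin": 0.191,"fingers": -1},
    {"translation": [-0.004,0.2,0],"spin": 0.191,"fingers": -1},
    {"translation": [-0.004,0.2,0],"spin": 0.191,"fingers": -1},
    {"translation": [-0.004,0.2,0],"spin": 0.191,"fingers": -1},
    {"translation": [-0.004,0.2,0],"spin": 0.191,"fingers": -1},
    {"translation": [-0.004,0.2,0],"spin": 0.191,"fingers": -1},
    {"translation": [0,0.1,0],"spin": 0.1,"fingers": -1},
    {"translation": [0,0.1,0],"spin": 0.1,"fingers": -1},
    {"translation": [0,0.05,0],"spin": 0,"fingers": -1},
    {"translation": [0,0,0],"spin": 0,"fingers": -1}
  ]
}}

```text
t: 24.92
tool_pos: [0.5217, -0.0846, 0.1147]
orientation: [0.013, 1.0, -0.001, -0.001]
ft_force: [-6.3, -1.3, 1.3]
gripper_width: 0.273
grip_force: 32.1
```

```bash
cat > st.py <<'E'
from h import *
np.set_printoptions(precision=4,suppress=True)
lev()
t=get_image('top');s=get_image('scene')
# half_b in scene: bright corner estimate via network marks
for k in('half_a','half_b_face','half_a_face'):
    print(k,[(np.round(d['at'],1).tolist(),round(d['confidence'],2)) for d in spotter.mark_of(s,k)][:5])
# yellow rod length
h=cv2.cvtColor(s['pixels'][220:330,230:370],cv2.COLOR_RGB2HSV); m=cv2.inRange(h,(18,170,120),(32,255,255))
n,l,st,c=cv2.connectedComponentsWithStats(m)
print('yellow',[(st[i].tolist(),(c[i]+[230,220]).round(1).tolist()) for i in range(1,n) if st[i][4]>8])
import sys
if len(sys.argv)>1: cv2.imwrite('pics/'+sys.argv[1],cv2.resize(s['pixels'][190:340,170:390],(792,540),interpolation=cv2.INTER_CUBIC)[:,:,::-1])
E
python3 st.py s6.png
```

```text
t 24.93 z 0.1147 lever 0.3731386843618215 r 0.15050327331641664 yaw 88.49215145566755 a from yaw 0.4003205949251082 F tool [ 6.26 -1.48 -1.3 ] grip 0.2726052572560142 32.14285433292389
half_a [([442.8, 216.1], 0.92), ([406.3, 178.9], 0.9), ([315.6, 267.4], 0.77), ([341.7, 257.5], 0.66)]
half_b_face [([323.4, 252.3], 0.76), ([404.3, 166.7], 0.56), ([277.2, 219.6], 0.17)]
half_a_face [([334.3, 247.8], 0.96)]
yellow [([61, 45, 5, 6, 24], [293.2, 267.3]), ([15, 52, 5, 4, 11], [247.0, 273.5]), ([0, 56, 3, 5, 12], [230.9, 277.9])]
```

{"fn": "step_arm", "kwargs": {
  "targets": [
    {"translation": [0.04,-0.2,0],"spin": -0.191,"fingers": -1},
    {"translation": [-0.004,-0.2,0],"spin": -0.191,"fingers": -1},
    {"translation": [-0.004,-0.2,0],"spin": -0.191,"fingers": -1},
    {"translation": [-0.004,-0.2,0],"spin": -0.191,"fingers": -1},
    {"translation": [-0.004,-0.2,0],"spin": -0.191,"fingers": -1},
    {"translation": [-0.004,-0.2,0],"spin": -0.191,"fingers": -1},
    {"translation": [-0.004,-0.2,0],"spin": -0.191,"fingers": -1},
    {"translation": [-0.004,-0.2,0],"spin": -0.191,"fingers": -1},
    {"translation": [-0.004,-0.2,0],"spin": -0.191,"fingers": -1},
    {"translation": [-0.004,-0.2,0],"spin": -0.191,"fingers": -1},
    {"translation": [-0.004,-0.2,0],"spin": -0.191,"fingers": -1},
    {"translation": [0,-0.1,0],"spin": -0.1,"fingers": -1},
    {"translation": [0,-0.1,0],"spin": -0.1,"fingers": -1},
    {"translation": [0,0,0],"spin": 0,"fingers": -1}
  ]
}}

```text
t: 26.92
tool_pos: [0.5324, -0.1418, 0.1146]
orientation: [-0.187, 0.982, 0.001, 0.0]
ft_force: [-6.0, 3.2, 7.0]
gripper_width: 0.271
grip_force: 32.6
```

```bash
python3 -c "
from h import *
lev()"
```

```text
t 26.93 z 0.1146 lever -0.014938642270142466 r 0.15100366679209679 yaw 111.53571939285789 a from yaw -0.0018655369858609772 F tool [ 4.37  5.15 -6.97] grip 0.2708376051496351 32.63736605644226
```

Stroke 3 forward, with a force check before the end.

{"fn": "step_arm", "kwargs": {
  "targets": [
    {"translation": [0.03,0.2,-0.01],"spin": 0.191,"fingers": -1},
    {"translation": [-0.004,0.2,0],"spin": 0.191,"fingers": -1},
    {"translation": [-0.004,0.2,0],"spin": 0.191,"fingers": -1},
    {"translation": [-0.004,0.2,0],"spin": 0.191,"fingers": -1},
    {"translation": [-0.004,0.2,0],"spin": 0.191,"fingers": -1},
    {"translation": [-0.004,0.2,0],"spin": 0.191,"fingers": -1},
    {"translation": [-0.004,0.2,0],"spin": 0.191,"fingers": -1},
    {"translation": [-0.004,0.2,0],"spin": 0.191,"fingers": -1},
    {"translation": [-0.004,0.2,0],"spin": 0.191,"fingers": -1},
    {"translation": [-0.004,0.2,0],"spin": 0.191,"fingers": -1},
    {"translation": [-0.004,0.2,0],"spin": 0.191,"fingers": -1},
    {"translation": [0,0.1,0],"spin": 0.1,"fingers": -1},
    {"translation": [0,0.1,0],"spin": 0.1,"fingers": -1},
    {"translation": [0,0.05,0],"spin": 0,"fingers": -1},
    {"translation": [0,0,0],"spin": 0,"fingers": -1}
  ]
}}

```text
t: 28.8
tool_pos: [0.5215, -0.0845, 0.1146]
orientation: [0.013, 1.0, -0.001, 0.001]
ft_force: [-0.9, -4.2, 5.0]
gripper_width: 0.27
grip_force: 32.6
```

```bash
python3 st.py s7.png
```

```text
t 28.8 z 0.1146 lever 0.37434334326749963 r 0.15062106263483477 yaw 88.45517800120079 a from yaw 0.4009659034413894 F tool [ 0.78 -4.25 -4.96] grip 0.2702251791899876 32.58221626281738
half_a [([318.3, 265.1], 0.91), ([442.8, 217.4], 0.88), ([410.2, 180.2], 0.85), ([338.9, 257.3], 0.58), ([334.1, 248.5], 0.26)]
half_b_face [([327.0, 247.0], 0.92), ([403.8, 170.3], 0.59)]
half_a_face [([333.3, 249.9], 0.55), ([324.8, 250.9], 0.5)]
yellow [([66, 43, 6, 6, 14], [298.1, 264.9]), ([15, 52, 5, 3, 11], [246.7, 273.3]), ([0, 56, 3, 5, 12], [230.8, 277.9])]
```

{"fn": "step_arm", "kwargs": {
  "targets": [
    {"translation": [0,-0.2,-0.01],"spin": -0.191,"fingers": -1},
    {"translation": [-0.004,-0.2,0],"spin": -0.191,"fingers": -1},
    {"translation": [-0.004,-0.2,0],"spin": -0.191,"fingers": -1},
    {"translation": [-0.004,-0.2,0],"spin": -0.191,"fingers": -1},
    {"translation": [-0.004,-0.2,0],"spin": -0.191,"fingers": -1},
    {"translation": [-0.004,-0.2,0],"spin": -0.191,"fingers": -1},
    {"translation": [-0.004,-0.2,0],"spin": -0.191,"fingers": -1},
    {"translation": [-0.004,-0.2,0],"spin": -0.191,"fingers": -1},
    {"translation": [-0.004,-0.2,0],"spin": -0.191,"fingers": -1},
    {"translation": [-0.004,-0.2,0],"spin": -0.191,"fingers": -1},
    {"translation": [-0.004,-0.2,0],"spin": -0.191,"fingers": -1},
    {"translation": [0,-0.1,0],"spin": -0.1,"fingers": -1},
    {"translation": [0,-0.1,0],"spin": -0.1,"fingers": -1},
    {"translation": [0,-0.02,0],"spin": 0,"fingers": -1},
    {"translation": [0,0,0],"spin": 0,"fingers": -1}
  ]
}}

```text
t: 30.92
tool_pos: [0.5322, -0.1415, 0.1146]
orientation: [-0.187, 0.982, 0.0, 0.0]
ft_force: [5.4, 1.9, 4.2]
gripper_width: 0.275
grip_force: 32.4
```

```bash
python3 st.py
```

```text
t 30.93 z 0.1146 lever -0.01291407555724497 r 0.15113824990825464 yaw 111.6041431706665 a from yaw -0.003059757195274404 F tool [-5.73 -0.2  -4.15] grip 0.2754371677551754 32.39523231983185
half_a [([409.4, 179.3], 0.94), ([316.4, 265.2], 0.92), ([341.1, 259.5], 0.68), ([441.7, 216.0], 0.57), ([254.2, 283.5], 0.57)]
half_b_face [([324.7, 251.1], 0.69), ([406.1, 168.6], 0.69)]
half_a_face [([333.2, 247.9], 0.85)]
yellow [([66, 43, 7, 6, 15], [298.3, 264.9]), ([15, 53, 5, 3, 10], [246.7, 273.8])]
```

Stroke 4 forward, pausing short of the stop.

{"fn": "step_arm", "kwargs": {
  "targets": [
    {"translation": [-0.02,0.2,0],"spin": 0.191,"fingers": -1},
    {"translation": [-0.01,0.2,0],"spin": 0.191,"fingers": -1},
    {"translation": [-0.004,0.2,0],"spin": 0.191,"fingers": -1},
    {"translation": [-0.004,0.2,0],"spin": 0.191,"fingers": -1},
    {"translation": [-0.004,0.2,0],"spin": 0.191,"fingers": -1},
    {"translation": [-0.004,0.2,0],"spin": 0.191,"fingers": -1},
    {"translation": [-0.004,0.2,0],"spin": 0.191,"fingers": -1},
    {"translation": [-0.004,0.2,0],"spin": 0.191,"fingers": -1},
    {"translation": [-0.004,0.2,0],"spin": 0.191,"fingers": -1},
    {"translation": [-0.004,0.2,0],"spin": 0.191,"fingers": -1},
    {"translation": [-0.004,0.2,0],"spin": 0.191,"fingers": -1},
    {"translation": [0,0,0],"spin": 0,"fingers": -1}
  ]
}}

```text
t: 32.67
tool_pos: [0.5215, -0.088, 0.1146]
orientation: [-0.004, 1.0, -0.0, -0.0]
ft_force: [2.9, -0.2, 5.9]
gripper_width: 0.27
grip_force: 32.5
```

```bash
python3 st.py
```

```text
t 32.67 z 0.1146 lever 0.3510412363714569 r 0.15067917617363363 yaw 90.48282813272353 a from yaw 0.36557673256782164 F tool [-2.88 -0.24 -5.86] grip 0.2702363692219917 32.53192663192749
half_a [([406.8, 180.8], 0.98), ([340.7, 258.8], 0.67), ([321.9, 262.4], 0.67)]
half_b_face [([404.7, 166.4], 0.86), ([330.2, 249.3], 0.79)]
half_a_face []
yellow [([71, 40, 6, 7, 16], [302.9, 262.6]), ([15, 52, 5, 4, 13], [246.9, 273.5]), ([0, 56, 3, 5, 10], [230.8, 278.3])]
```

No load yet. Finish stroke 4 and return.

{"fn": "step_arm", "kwargs": {
  "targets": [
    {"translation": [0,0.1,0],"spin": 0.1,"fingers": -1},
    {"translation": [0,0.08,0],"spin": 0.1,"fingers": -1},
    {"translation": [0,0.03,0],"spin": 0,"fingers": -1},
    {"translation": [0,0,0],"spin": 0,"fingers": -1}
  ]
}}

```text
t: 33.42
tool_pos: [0.5215, -0.0845, 0.1146]
orientation: [0.013, 1.0, -0.001, -0.0]
ft_force: [2.3, -3.5, 5.8]
gripper_width: 0.273
grip_force: 32.6
```

```bash
python3 st.py
```

```text
t 33.42 z 0.1146 lever 0.374037443830593 r 0.15065268718003572 yaw 88.49718017568446 a from yaw 0.40023282720365216 F tool [-2.37 -3.47 -5.81] grip 0.2732501368526392 32.59975969791412
half_a [([441.8, 216.1], 0.78), ([321.4, 264.1], 0.72)]
half_b_face [([329.5, 249.4], 0.95), ([403.2, 165.8], 0.83), ([258.3, 282.8], 0.43)]
half_a_face [([331.4, 249.5], 0.58)]
yellow [([71, 41, 6, 5, 16], [303.2, 262.6]), ([15, 52, 5, 4, 11], [246.8, 273.7]), ([0, 56, 3, 5, 12], [230.8, 277.9])]
```

{"fn": "step_arm", "kwargs": {
  "targets": [
    {"translation": [-0.02,-0.2,-0.01],"spin": -0.191,"fingers": -1},
    {"translation": [-0.004,-0.2,0],"spin": -0.191,"fingers": -1},
    {"translation": [-0.004,-0.2,0],"spin": -0.191,"fingers": -1},
    {"translation": [-0.004,-0.2,0],"spin": -0.191,"fingers": -1},
    {"translation": [-0.004,-0.2,0],"spin": -0.191,"fingers": -1},
    {"translation": [-0.004,-0.2,0],"spin": -0.191,"fingers": -1},
    {"translation": [-0.004,-0.2,0],"spin": -0.191,"fingers": -1},
    {"translation": [-0.004,-0.2,0],"spin": -0.191,"fingers": -1},
    {"translation": [-0.004,-0.2,0],"spin": -0.191,"fingers": -1},
    {"translation": [-0.004,-0.2,0],"spin": -0.191,"fingers": -1},
    {"translation": [-0.004,-0.2,0],"spin": -0.191,"fingers": -1},
    {"translation": [0,-0.1,0],"spin": -0.1,"fingers": -1},
    {"translation": [0,-0.1,0],"spin": -0.1,"fingers": -1},
    {"translation": [0,-0.02,0],"spin": 0,"fingers": -1},
    {"translation": [0,0,0],"spin": 0,"fingers": -1}
  ]
}}

```text
t: 35.55
tool_pos: [0.5322, -0.1415, 0.1146]
orientation: [-0.187, 0.982, 0.001, -0.001]
ft_force: [1.6, 0.8, 5.8]
gripper_width: 0.275
grip_force: 32.6
```

```bash
python3 -c "
from h import *
lev()"
```

```text
t 35.55 z 0.1146 lever -0.01288131834948944 r 0.15110909167494854 yaw 111.54124314751905 a from yaw -0.001961944691770773 F tool [-1.78  0.21 -5.8 ] grip 0.2746201466890761 32.5840026140213
```

Stroke 5, watched in two parts.

{"fn": "step_arm", "kwargs": {
  "targets": [
    {"translation": [-0.01,0.2,0],"spin": 0.191,"fingers": -1},
    {"translation": [-0.004,0.2,0],"spin": 0.191,"fingers": -1},
    {"translation": [-0.004,0.2,0],"spin": 0.191,"fingers": -1},
    {"translation": [-0.004,0.2,0],"spin": 0.191,"fingers": -1},
    {"translation": [-0.004,0.2,0],"spin": 0.191,"fingers": -1},
    {"translation": [-0.004,0.2,0],"spin": 0.191,"fingers": -1},
    {"translation": [-0.004,0.2,0],"spin": 0.191,"fingers": -1},
    {"translation": [-0.004,0.2,0],"spin": 0.191,"fingers": -1},
    {"translation": [-0.004,0.2,0],"spin": 0.191,"fingers": -1},
    {"translation": [-0.004,0.2,0],"spin": 0.191,"fingers": -1},
    {"translation": [-0.004,0.2,0],"spin": 0.191,"fingers": -1},
    {"translation": [0,0,0],"spin": 0,"fingers": -1}
  ]
}}

```text
t: 37.05
tool_pos: [0.5214, -0.0909, 0.1146]
orientation: [-0.004, 1.0, -0.002, -0.001]
ft_force: [0.7, -5.5, 6.7]
gripper_width: 0.269
grip_force: 32.7
```

```bash
python3 st.py s9.png
```

```text
t 37.05 z 0.1146 lever 0.3313166680369667 r 0.15085060290886615 yaw 90.44489550657778 a from yaw 0.36623878178799296 F tool [-0.67 -5.54 -6.71] grip 0.268577329228791 32.68024563789368
half_a [([337.9, 255.9], 0.94), ([323.2, 263.2], 0.78), ([407.4, 182.1], 0.75), ([441.5, 213.7], 0.56)]
half_b_face [([406.1, 168.3], 0.92), ([333.4, 251.3], 0.81)]
half_a_face [([331.9, 248.4], 0.87), ([329.7, 250.6], 0.21)]
yellow [([15, 52, 5, 4, 9], [246.9, 273.4])]
```

This is the closing stroke: 5.5 N at the handle and the yellow rod is shortening. Continue gently.

{"fn": "step_arm", "kwargs": {
  "targets": [
    {"translation": [0,0.08,0],"spin": 0.08,"fingers": -1},
    {"translation": [0,0.08,0],"spin": 0.08,"fingers": -1},
    {"translation": [0,0.06,0],"spin": 0.05,"fingers": -1},
    {"translation": [0,0,0],"spin": 0,"fingers": -1},
    {"translation": [0,0,0],"spin": 0,"fingers": -1}
  ]
}}

```text
t: 37.92
tool_pos: [0.5215, -0.0868, 0.1146]
orientation: [0.015, 1.0, -0.002, -0.001]
ft_force: [0.7, -8.7, 6.4]
gripper_width: 0.271
grip_force: 32.7
```

```bash
python3 -c "
from h import *
lev()"
```

```text
t 37.92 z 0.1146 lever 0.35899560266723196 r 0.15070936215807018 yaw 88.29542208094149 a from yaw 0.4037541702494677 F tool [-0.97 -8.66 -6.31] grip 0.27148710336391013 32.74441033601761
```

{"fn": "step_arm", "kwargs": {
  "targets": [
    {"translation": [0,0.05,0],"spin": 0,"fingers": -1},
    {"translation": [0,0.05,0],"spin": 0,"fingers": -1},
    {"translation": [0,0.03,0],"spin": 0,"fingers": -1},
    {"translation": [0,0,0],"spin": 0,"fingers": -1},
    {"translation": [0,0,0],"spin": 0,"fingers": -1}
  ]
}}

```text
t: 38.55
tool_pos: [0.5215, -0.0852, 0.1146]
orientation: [0.016, 1.0, -0.003, -0.001]
ft_force: [0.8, -11.3, 5.1]
gripper_width: 0.273
grip_force: 33.0
```

```bash
python3 -c "
from h import *
lev()"
```

```text
t 38.55 z 0.1146 lever 0.36940529420320306 r 0.15066972033337725 yaw 88.14723614375484 a from yaw 0.4063405027585283 F tool [ -1.18 -11.26  -5.  ] grip 0.2734143575314415 32.971727550029755
```

{"fn": "step_arm", "kwargs": {
  "targets": [
    {"translation": [0,0.05,0],"spin": 0,"fingers": -1},
    {"translation": [0,0.04,0],"spin": 0,"fingers": -1},
    {"translation": [0,0,0],"spin": 0,"fingers": -1},
    {"translation": [0,0,0],"spin": 0,"fingers": -1}
  ]
}}

```text
t: 39.05
tool_pos: [0.5215, -0.0845, 0.1146]
orientation: [0.017, 1.0, -0.004, -0.001]
ft_force: [1.5, -14.2, 4.0]
gripper_width: 0.271
grip_force: 33.3
```

```bash
python3 -c "
from h import *
lev()"
```

```text
t 39.05 z 0.1146 lever 0.3741393453399665 r 0.15069895058238608 yaw 88.04840193537795 a from yaw 0.4080654851083071 F tool [ -2.   -14.2   -3.92] grip 0.2714481411017911 33.32478314638138
```

At the front stop (0.374, 14 N). Back off part-way to verify the ratchet holds.

{"fn": "step_arm", "kwargs": {
  "targets": [
    {"translation": [0,-0.15,0],"spin": -0.02,"fingers": -1},
    {"translation": [0,-0.15,0],"spin": -0.05,"fingers": -1},
    {"translation": [-0.004,-0.2,0],"spin": -0.191,"fingers": -1},
    {"translation": [-0.004,-0.2,0],"spin": -0.191,"fingers": -1},
    {"translation": [0,0,0],"spin": 0,"fingers": -1}
  ]
}}

```text
t: 39.67
tool_pos: [0.5219, -0.0969, 0.1146]
orientation: [-0.025, 1.0, -0.001, -0.001]
ft_force: [2.0, -2.5, 6.0]
gripper_width: 0.266
grip_force: 32.5
```

```bash
python3 st.py s10.png
```

```text
t 39.67 z 0.1146 lever 0.29148260609718596 r 0.15074462558196952 yaw 92.80789369396165 a from yaw 0.3249966831994866 F tool [-1.85 -2.6  -5.98] grip 0.26611022186191263 32.5003856420517
half_a [([341.3, 253.9], 0.97), ([409.2, 181.5], 0.81), ([443.5, 214.9], 0.66), ([322.9, 262.5], 0.59)]
half_b_face [([408.1, 169.4], 0.93), ([331.4, 249.0], 0.66), ([254.5, 284.8], 0.3)]
half_a_face [([330.0, 249.9], 0.67)]
yellow [([15, 52, 5, 4, 9], [246.7, 273.8])]
```

View pics/s10.png

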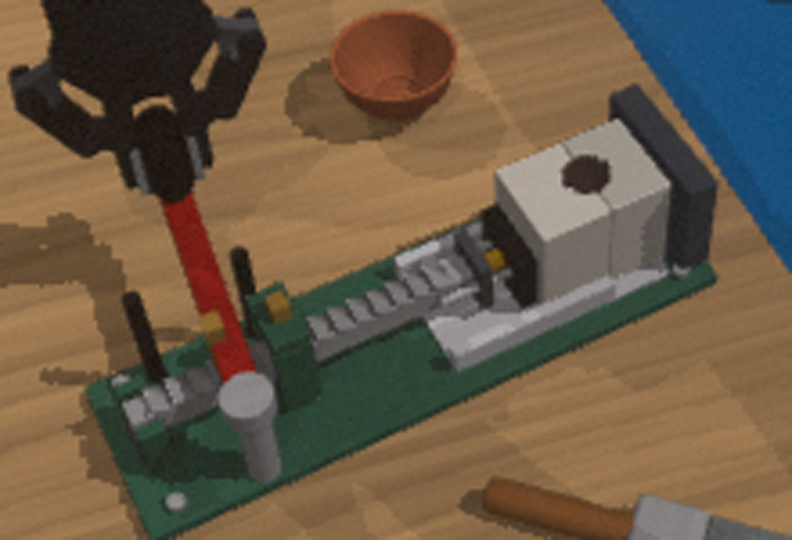

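The halves are closed and the rod has shortened. Continue back to the rear stop, checking the rod there.

{"fn": "step_arm", "kwargs": {
  "targets": [
    {"translation": [-0.004,-0.2,0],"spin": -0.191,"fingers": -1},
    {"translation": [-0.004,-0.2,0],"spin": -0.191,"fingers": -1},
    {"translation": [-0.004,-0.2,0],"spin": -0.191,"fingers": -1},
    {"translation": [-0.004,-0.2,0],"spin": -0.191,"fingers": -1},
    {"translation": [0,0,0],"spin": 0,"fingers": -1}
  ]
}}

```text
t: 40.55
tool_pos: [0.5246, -0.1161, 0.1146]
orientation: [-0.091, 0.996, -0.0, -0.001]
ft_force: [1.7, -2.1, 6.2]
gripper_width: 0.267
grip_force: 32.5
```

```bash
python3 st.py
python3 - <<'E'
from h import *
a=cv2.imread('pics/s10.png');s=get_image('scene')
b=cv2.resize(s['pixels'][190:340,170:390],(792,540),interpolation=cv2.INTER_CUBIC)[:,:,::-1]
cv2.imwrite('pics/s11.png',b)
for n,r in(('foot/rod',(slice(190,320),slice(420,560))),('ram',(slice(270,360),slice(310,420)))):
    A=cv2.cvtColor(a[r],6).astype(np.float32);B=cv2.cvtColor(np.ascontiguousarray(b[r]),6).astype(np.float32)
    print(n,cv2.phaseCorrelate(A,B))
E
```

```text
t 40.55 z 0.1146 lever 0.162728711615717 r 0.15090695102243123 yaw 100.43301018202857 a from yaw 0.19191329463461188 F tool [-1.31 -2.37 -6.16] grip 0.2667797011320679 32.46078550815582
half_a [([322.3, 260.2], 0.95), ([407.8, 181.3], 0.86), ([441.8, 215.5], 0.64), ([339.4, 255.9], 0.58)]
half_b_face [([405.6, 169.5], 0.88), ([331.4, 249.1], 0.63)]
half_a_face []
yellow []
foot/rod ((-0.008635703891528124, 0.5309829330620204), 0.8990097051785316)
ram ((-0.014772773164551722, 0.010249677661327894), 0.8275371025226734)
```

The ram didn't move while the lever came back 0.13 rad, so the ratchet holds. On to the rear stop.

{"fn": "step_arm", "kwargs": {
  "targets": [
    {"translation": [-0.004,-0.2,0],"spin": -0.191,"fingers": -1},
    {"translation": [-0.004,-0.2,0],"spin": -0.191,"fingers": -1},
    {"translation": [-0.004,-0.2,0],"spin": -0.191,"fingers": -1},
    {"translation": [-0.004,-0.2,0],"spin": -0.191,"fingers": -1},
    {"translation": [0,-0.15,0],"spin": -0.15,"fingers": -1},
    {"translation": [0,-0.1,0],"spin": -0.1,"fingers": -1},
    {"translation": [0,-0.05,0],"spin": -0.05,"fingers": -1},
    {"translation": [0,0,0],"spin": 0,"fingers": -1}
  ]
}}

```text
t: 41.85
tool_pos: [0.532, -0.1414, 0.1146]
orientation: [-0.184, 0.983, 0.0, -0.001]
ft_force: [0.5, -0.7, 5.9]
gripper_width: 0.268
grip_force: 32.5
```

```bash
python3 -c "
from h import *
lev()"
```

```text
t 41.85 z 0.1146 lever -0.011967253176405596 r 0.15126704101362498 yaw 111.15737361785982 a from yaw 0.0047378424988649415 F tool [-0.2  -0.8  -5.94] grip 0.2675172423274245 32.51035809516907
```

At the rear stop. Release and rise clear.

{"fn": "step_arm", "kwargs": {
  "targets": [
    {"translation": [0,0,0],"spin": 0,"fingers": 0},
    {"translation": [0,0,0],"spin": 0,"fingers": 0.6},
    {"translation": [0,0,0],"spin": 0,"fingers": 0.8},
    {"translation": [0,0,0],"spin": 0,"fingers": 0.8},
    {"translation": [0,0,-0.6],"spin": 0,"fingers": 0.8},
    {"translation": [0,0,-1],"spin": 0,"fingers": 0.8},
    {"translation": [0,0,-1],"spin": 0,"fingers": 0.8},
    {"translation": [0,0,-1],"spin": 0,"fingers": 0.8},
    {"translation": [0,0,-0.8],"spin": 0,"fingers": 0.8},
    {"translation": [0,0,0],"spin": 0,"fingers": 0.8},
    {"translation": [0,0,0],"spin": 0,"fingers": 0.8}
  ]
}}

```text
t: 43.22
tool_pos: [0.5326, -0.141, 0.2246]
orientation: [-0.184, 0.983, 0.0, -0.0]
ft_force: [-0.1, -0.1, 0.2]
gripper_width: 0.899
grip_force: 0.0
```

Run:
```python
from h import *
lev()
s=get_image('scene')
b=cv2.resize(s['pixels'][190:340,170:390],(792,540),interpolation=cv2.INTER_CUBIC)[:,:,::-1]
a=cv2.imread('pics/s11.png')
r=(slice(270,360),slice(310,420))
print(cv2.phaseCorrelate(cv2.cvtColor(a[r],6).astype(np.float32),cv2.cvtColor(np.ascontiguousarray(b[r]),6).astype(np.float32)))
w=get_image('wrist')
for p,n in((s,'s'),):
    d=spotter.mark_of(p,'lever_grip')
    for e in d[:1]:
        X=atz(p,e['at'],.115);k,q=np.cos(XC[2]),np.sin(XC[2]);v=X[:2]-XC[:2];c=np.array([k*v[0]+q*v[1],-q*v[0]+k*v[1]])-[-.14,-.045];print(n,e['confidence'],np.arctan2(c[0],c[1])+.19,np.hypot(*c))
d=spotter.mark_of(w,'lever_grip')
if d: print('w',d[0]['confidence'],wz(w,d[0]['at'],.115),'was .5320 -.1414')
```

```text
t 43.23 z 0.2246 lever -0.01069604392245685 r 0.15054182429825988 yaw 111.24160052578095 a from yaw 0.003267805636867044 F tool [ 0.18 -0.08 -0.18] grip 0.8985544485040091 0.0
((0.05484503753345393, -0.01065729405638649), 0.8708411635292901)
s 0.66 -0.006486432963843353 0.1584099801940353
w 0.58 [ 0.53458772 -0.13964449  0.115     ] was .5320 -.1414
```

The ratchet is holding, the lever stayed at the rear stop and the arm is clear, so I'm handing in.

```bash
python3 -c "
from h import *
print(job.job_done())"
```

```text
the job is handed in; nothing more can be done
None
```

I set the loose half in the bed, closed the mould on the fifth stroke, left the lever at its rear stop, and handed the job in at about 43 s; the hand-in reported no verdict, and I did not measure the force between the halves directly.

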